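# Tighten the burr nut at the bottom of a coffee grinder's throat

### The arm

A 6-joint arm with a two-finger parallel gripper is mounted at the origin on a cart in front of the work surface, level with it; the furniture and walls round the work are solid. World frame = base frame: x ahead of the robot, y to its left, z up, the work surface at z = 0. Lengths are in m, angles in rad, forces in N, time in s.
With the tool pointing down it reaches from about 0.275 to 0.975 m from the base axis. Payload 8.4 kg.
Tool frame: the origin (TCP) lies between the finger pads; the fingertips stand nose_length ahead of it and the grasp point (between the pads) is the TCP (nose_length is the distance from the TCP to the fingertips, in m); z points along the fingers, y is the line along which they close (so a half turn about z gives the same grasp; the last joint's range is limited). The gripper opens to 92 mm and grips with 3 to 60 N. Pads are 20 mm wide; open, the fingers measure 128 mm over their backs; the gripper's body (75 mm by 189 mm) begins 69 mm behind the grasp point.
Start: joints at [-1.151, 0.353, 1.633, -0, 1.155, -0.002], TCP at [0.256, -0.57, 0.234] pointing down, gripper open.
Joint ranges: [-2.63, 2.63], [-0.92, 2.1], [0.06, 2.66], [-1.3, 4.44], [0, 2.69], [-3.02, 3.02]. Speed limits (rad/s): [2.22, 2.22, 2.79, 3.14, 3.14, 3.14].

### API

Orientations are given as a rotation vector (axis times angle).
In Python, from plant import observe, camera, finish_job, nose_length gives the robot as it stands. The module is installed in compiled form; this text tells all that it offers.
- The arm moves only by the tool drive_tool, never from a script. Its argument "steps" is a list of rows, each an object with "linear": the shift along the tool's x, y, z in mm, a list of three; "twist": the turn about the tool's z in degrees. In form: [{"linear": [x, y, z], "twist": twist}, ...]. A call has 1 to 20 rows; each row shifts and turns the commanded pose from where the row before left it, along the tool's axes as they then stand; what a row does not reach is not made up. A row lasts 1/8 s, in which the tool goes at most 62.5 mm and 10.7 degrees, less where a joint would pass 70% of its speed; a pose out of reach is approached as far as the arm can. A call with a gripper value outside its range is refused whole. "gripper" is the gripper command: -1 is fully open, 1 is shut, values between are in proportion, set as the call begins (left out, the last holds). The fingers move at their own pace and stop on an object; "squeeze" is the grip in N (left out, the last holds). Time passes only in rows, so rows that do not move let the fingers close. It gives the time, the measured TCP pose, the force, the opening and the grip force at its end, in the units of the state.
- observe(): the state, without advancing time (a new reading comes with each control period).
- camera(name): name is "scene" or "top"; returns a dict with "pixels" (480x640x3 uint8, red, green, blue), "fx", "fy", "cx", "cy" (pixels), "R" (3x3) and "t" (3): a world point X has camera coordinates R X + t. Camera axes: x right, y down, z forward; pixel columns grow to the right and rows downward; lengths in m; the calibration is good to about 2 mm. A picture is of the moment at which its call begins. There is no depth.
- finish_job(): hands the job in; it is judged then, once.
The state is a dict: "time_s": time; "q": joint angles; "qvel": joint speeds; "effort": joint torques, N m; "eef_pos": TCP position; "eef_rot": TCP orientation; "force": force on the tool from outside, world axes, zero at the start; "ft_torque": the same for the moment, N m; "opening": finger opening in m; "grip_force": force on a finger pad.
Only numpy, scipy, OpenCV 4.12 (cv2) and the standard library are available. Lean on these libraries where they do the work, as an engineer would, in place of code of your own. Each camera call takes 0.05 s, during which the arm holds its last target. There are 200 camera calls.

### The job

The coffee grinder has been cleaned and its lower burr is back in, but the hexagon nut that holds the burr, at the bottom of the deep throat, is still loose. Take the long box spanner by its T-bar, seat its socket fully over the nut, and turn the nut clockwise until it is tight at about 0.5 N m: a slack nut works loose, and forcing it beyond about 0.7 N m, or leaning hard on the spanner while feeling for the hexagon, spoils the nut. Then draw the spanner out and stand it upright on its socket on the free worktop, well clear of the grinder, leaving the parts and the mug round about where they are.

Things in the scene. Friction and masses are not known exactly. Their poses are not given: they have to be found in the camera images.
- grinder: Coffee grinder fixed to the worktop, hopper off, 235 x 128 x 150 mm: aluminium drum of 120 mm diameter with a threaded collar on top, black motor pod behind (+x), chute and small wooden cup in front. Origin on the axis of the throat at worktop level, z up. The throat is a straight bore, 51 mm in diameter, 95 mm deep.
- throat_mouth (a point): Centre of the throat's round mouth on top of the grinder, 150 mm above the worktop; axes as the grinder's.
- burr_hub (a point): Centre of the flat steel burr hub at the bottom of the throat, 95 mm below the mouth; axes as the grinder's. On it, on the axis, sits the nut: hexagon 24 mm across flats, from 1.5 to 11.5 mm above the hub, topped by a lead-in cone 3 mm high (25 mm wide at its foot, 19 mm at its top). How far the hexagon is turned about z is not given: find it by feel, or look.
- washer (a joint): Wind-up (rad) of the spring washer under the nut. It is 0 while the self-locking nut runs on clockwise (seen from above) at 0.14 N m, for an unknown 0.4 to 0.85 rad (more if it was backed off first). Then the nut bears on it, and turning takes 0.2 N m plus 1.5 N m per rad: 0.10 at 0.35 N m, 0.20 at 0.5, 0.33 at 0.7. Let go, it springs back to about 0.13 at most and stays tight.
- spanner: Long steel box spanner, 149 mm tall, 0.3 kg, standing upright on its socket on the worktop: hexagon socket tube below, round shaft of 15 mm diameter, fixed T-bar on top. Origin at the centre of the socket's open lower end; z along its axis up to the bar, y along the bar, x across it.
- spanner_bar (a point): Centre of the spanner's T-bar, 140 mm above the socket's open end. The bar is level, 92 mm long (y), 16 mm thick (x) and 18 mm high: grip it across its thickness. Axes as the spanner's.
- spanner_mouth (a point): Centre of the socket's open lower end. The socket is 39 mm over its outer corners, inside 25.5 mm across flats and 33 mm deep, two of its inner flats square to x. It drops over the nut only when turned to within about 0.1 rad of it (every 60 degrees), else it rests on the nut's hexagon 11.5 mm above the hub; fully seated it stands on the hub.
- hopper: Removed bean hopper: clear plastic funnel, 120 mm across and 108 mm tall, standing on its wide rim. Origin at the centre of its underside. To be left alone.
- collar: Removed adjusting collar: black knurled ring, 92 mm across and 24 mm tall, lying flat. Origin at the centre of its underside. To be left alone.
- mug: Black mug, 80 mm across, 95 mm tall, with a handle. Origin at its underside. To be left alone.

How it is judged:
On the way, in this order (a step that is already met when the one before it is completed fails the run):
1. the spanner's socket is fully down over the nut (z of spanner_mouth in the frame of throat_mouth below -0.09 m and horizontal distance between spanner_mouth and throat_mouth below 0.006 m), for 0.2 s.
2. the nut is turned tight with the spanner on it (washer wound up by more than 0.1 rad, 0.35 N m) (value of joint washer above 0.1 rad and z of spanner_mouth in the frame of throat_mouth below -0.085 m), for 0.2 s.
At the end, for the whole second after the job is handed in: The nut stays tight (spring washer wound up by more than 0.06 rad) and the spanner stands upright (within 0.08 rad) and at rest on its socket on the worktop (within 5 mm), more than 130 mm from the axis of the throat (value of joint washer above 0.06 rad and angle between spanner_bar's own z axis and vertical below 0.08 rad and height (world z) of spanner_mouth between -0.005 and 0.005 m and horizontal distance between spanner_mouth and throat_mouth above 0.13 m and linear speed of spanner below 0.02 m/s); the robot touches nothing.
It fails at once if the nut is overtightened (washer wound up by more than 0.4 rad, 0.8 N m) (value of joint washer above 0.4 rad).
It fails at once if the spanner is pressed or knocked against the nut or the grinder with more than 40 N before the nut bears on its washer (contact force between spanner and grinder above 40 N and value of joint washer below 0.02 rad).
It fails at once if the hopper is disturbed (distance of hopper from where it was at the start of the episode above 0.02 m).
It fails at once if the collar is disturbed (distance of collar from where it was at the start of the episode above 0.02 m).
It fails at once if the mug is disturbed (distance of mug from where it was at the start of the episode above 0.02 m).
It also fails if it takes over 67 s, if anything falls off the work surface, if the arm or the gripper's body presses on something with over 40 N, if the wrist force passes 120 N, or if a joint passes its speed limit or range.

## Working session

There is one attempt and no reset: what is moved stays moved. The work goes in short steps, Python scripts to look and compute and a tool call to move; the robot and the scene stay as the last step left them, time stands still between calls to the robot, and variables do not carry over. Pictures are saved under pics/ and viewed, at most 10 in all, crops included, and the job is handed in when it is done.

Besides the shell and the picture viewer there is one more tool, called after "Call:" by a JSON object that holds its "method" and its "body", one argument or row to a line. drive_tool: Moves the arm, as the interface text tells. Its arguments: {"type":"object","properties":{"steps":{"type":"array"},"gripper":{"type":"number"},"squeeze":{"type":"number"}},"required":["steps"]}

```bash
mkdir -p pics
cat > h.py <<'E'
import numpy as np, cv2
from plant import observe, camera, finish_job, nose_length
from scipy.spatial.transform import Rotation as Ro
def ray(c,u,v,z):
    R=np.array(c["R"]);t=np.array(c["t"]);o=-R.T@t
    d=R.T@np.array([(u-c["cx"])/c["fx"],(v-c["cy"])/c["fy"],1.])
    return o+d*(z-o[2])/d[2]
def proj(c,X):
    p=np.array(c["R"])@np.array(X)+np.array(c["t"]);return c["fx"]*p[0]/p[2]+c["cx"],c["fy"]*p[1]/p[2]+c["cy"]
def save(c,n): cv2.imwrite("pics/"+n,c["pixels"][:,:,::-1])
E
python3 - <<'E'
from h import *
s=observe();print(s, nose_length)
for n in("scene","top"):
    c=camera(n);save(c,n+"0.png");np.savez(n+"0.npz",**c)
    print(n,c["fx"],c["cx"],c["cy"],-np.array(c["R"]).T@c["t"],np.round(c["R"],3).tolist())
E
```

```text
{'time_s': 0.0, 'q': array([-1.15140551e+00,  3.53639857e-01,  1.63414124e+00, -1.90928595e-05,
        1.15521568e+00, -2.43384691e-03]), 'qvel': array([ 1.96980233e-04, -6.52797821e-05, -3.61974262e-04, -6.15483139e-04,
        6.15858943e-05, -6.97770406e-04]), 'effort': array([-1.95613604e-03, -5.93848729e+01, -3.34219050e+01,  6.95376797e-02,
        2.35175091e-02, -1.48228883e-04]), 'eef_pos': array([ 0.25567014, -0.56978543,  0.23286582]), 'eef_rot': array([-3.07063365e+00, -6.57424039e-01,  4.83121254e-04]), 'force': array([-0.09192907, -0.30282952,  0.67840764]), 'ft_torque': array([ 0.00480924,  0.00424559, -0.02364278]), 'grip_force': 0.0, 'opening': 0.09175598174402051} 0.019
scene 462.50721024698237 318.29828401799665 238.49500755034518 [0.20849811 0.53819838 0.74994393] [[-0.795, -0.607, -0.009], [-0.419, 0.56, -0.715], [0.439, -0.564, -0.699]]
top 486.3109669042652 325.5164969156435 240.25431527841167 [0.45408119 0.01369277 1.20876943] [[0.011, -1.0, 0.019], [-0.991, -0.013, -0.133], [0.134, -0.017, -0.991]]
```

View pics/scene0.png

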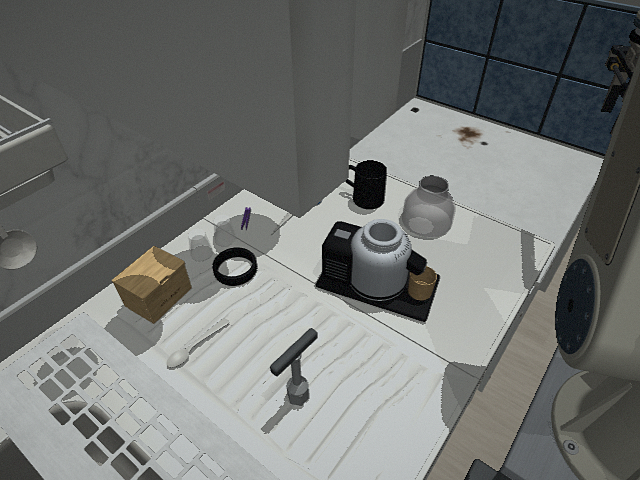

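View pics/top0.png

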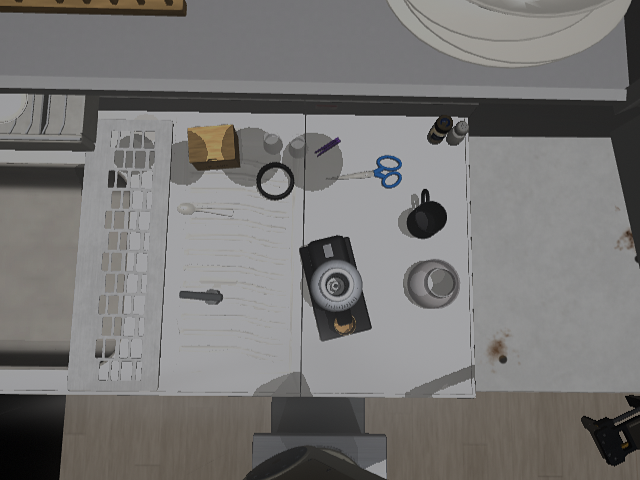

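The scene view shows the spanner at about (297,375) with its bar from (272,370) to (317,335), and the grinder mouth at about (383,232). In the top view the bar runs from (180,294) to (222,297), and the throat is at about (337,285) with the nut visible inside. Next I'll zoom in on both.

Run:
```python
from h import *
T=dict(np.load("top0.npz"));S=dict(np.load("scene0.npz"))
a=cv2.resize(T["pixels"][255:315,300:375],None,fx=8,fy=8,interpolation=cv2.INTER_CUBIC)[:, :600]
b=cv2.resize(T["pixels"][275:320,170:245],None,fx=5,fy=5,interpolation=cv2.INTER_CUBIC)
g=cv2.resize(S["pixels"][320:410,255:330],None,fx=5,fy=5,interpolation=cv2.INTER_CUBIC)
im=np.zeros((480,800,3),np.uint8);
a=cv2.resize(a,(420,336));im[:336,:420]=a
im[:225,425:800]=b
im[230:480,425:633]=cv2.resize(g,(208,250))
cv2.imwrite("pics/c1.png",im[:,:,::-1])
# bar mask top
p=T["pixels"].astype(int).sum(2)/3
m=((p<100)).astype(np.uint8);m2=np.zeros_like(m);m2[285:308,174:228]=m[285:308,174:228]
n,l,st,ce=cv2.connectedComponentsWithStats(m2);print(st[1:],ce[1:])
for r in range(286,306): print(r,' '.join('%3d'%v for v in p[r,174:228]))
```

```text
[[179 289  44  16 397]] [[202.92443325 295.56675063]]
286 161 161 162 160 160 161 157 161 160 156 158 158 154 155 156 156 156 156 156 157 157 158 158 159 158 159 159 159 159 159 160 160 161 160 161 161 161 161 159 151 152 150 152 151 152 153 155 162 162 162 161 161 162 162
287 160 161 161 161 161 161 151 161 161 161 159 158 148 156 157 157 156 157 157 157 157 157 158 157 158 157 157 160 160 160 161 161 161 162 162 162 163 163 155 156 156 155 156 156 155 156 156 162 162 161 162 161 162 162
288 160 160 160 161 161 162 162 161 162 162 162 162 163 162 162 162 162 162 161 162 161 162 161 162 161 161 162 161 162 162 161 161 162 162 164 158 149 153 153 156 164 163 163 163 162 161 160 160 161 162 161 162 162 162
289 161 161 161 161 161 161 162 164 164 164 165 164 164 163 164 164 163 163 162 162 162 161 162 162 162 162 162 162 161 162 161 163 164 150 157 120  86  99  98 119 152 152 153 151 159 164 162 162 161 161 161 161 162 161
290 160 160 161 161 162 164 152 148 148 149 150 149 149 148 152 151 158 157 155 164 164 165 164 163 163 164 164 163 164 164 164 165 158  88 109  82  80  82  82  86  8
[... 2653 characters left out ...]
  62 102 169 165 162 162 161 161 161 161
303 160 161 160 160 161 160 159 161 160 161 160 160 161 161 160 161 161 161 161 161 161 161 161 161 160 161 161 161 161 161 162 167 122 120  92  93  96  97  96 100 101  85  60  63 106 168 164 162 162 162 161 161 161 160
304 160 160 160 160 160 161 161 161 161 161 161 160 161 160 161 161 161 160 161 160 161 161 161 161 160 161 161 161 161 161 160 162 165 167 117 112 117 118 113 126 116  99  99 107 167 164 162 161 161 161 160 161 161 161
305 161 160 161 161 161 158 160 160 160 161 160 160 160 161 161 160 160 160 161 161 160 160 160 160 161 161 161 160 161 161 161 161 162 163 164 165 165 165 165 165 166 166 167 165 163 161 161 162 161 161 161 161 161 160
```

View pics/c1.png

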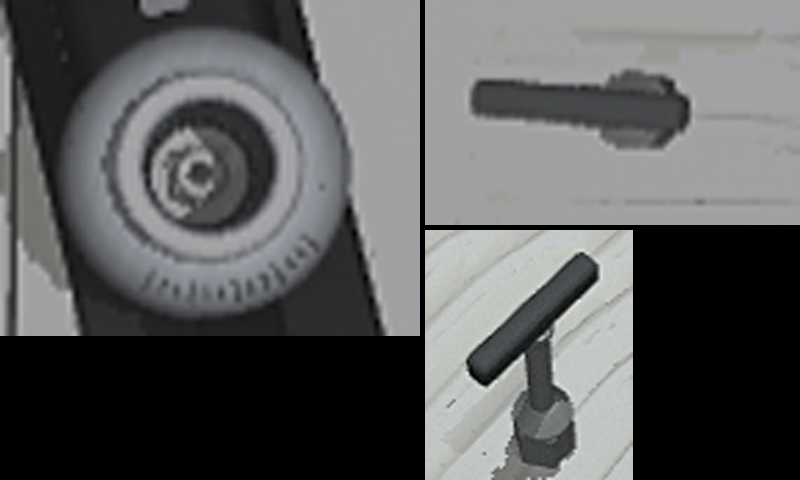

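The crops show the bar's dark top face clearly, with the throat's dark circle in the top view centred near (337.3,284.5) and the nut inside it. The hexagon's angle isn't resolved, so I'll find it by feel.

Run:
```python
from h import *
T=dict(np.load("top0.npz"));S=dict(np.load("scene0.npz"))
p=T["pixels"].astype(int).sum(2)/3
m=np.zeros((480,640),np.uint8);m[291:302,179:221]=((p<77)&(p>57))[291:302,179:221]
m=cv2.morphologyEx(m,cv2.MORPH_OPEN,np.ones((5,5),np.uint8))
def w(c,u,v,z):return ray(c,u,v,z)[:2]*1000
cn=max(cv2.findContours(m,0,2)[0],key=cv2.contourArea)
r=cv2.minAreaRect(cn);b=cv2.boxPoints(r);print("bar top",r,w(T,*r[0],.149),[w(T,*q,.149).round(1).tolist() for q in b])
ps=S["pixels"].astype(int).sum(2)/3
ms=np.zeros((480,640),np.uint8);ms[325:380,265:322]=(ps<95)[325:380,265:322]
ms=cv2.morphologyEx(ms,cv2.MORPH_OPEN,np.ones((7,7),np.uint8))
cn=max(cv2.findContours(ms,0,2)[0],key=cv2.contourArea)
r=cv2.minAreaRect(cn);b=cv2.boxPoints(r);print("bar scene",r,w(S,*r[0],.143),[w(S,*q,.143).round(1).tolist() for q in b])
# mouth: rim (bright) around
g=p
print('\n'.join(str(q)+' '+' '.join('%3d'%v for v in g[q,312:362]) for q in range(262,310,1)))
```

```text
bar top ((200.50160217285156, 295.9600830078125), (39.2885856628418, 7.154279708862305), 2.2906100749969482) [472.16895171 263.2954919 ] [[465.7, 305.4], [481.0, 305.5], [478.6, 221.1], [463.3, 221.1]]
bar scene ((293.4339294433594, 351.6693420410156), (32.1053466796875, 55.326622009277344), 21.317913055419922) [472.16930415 264.10477649] [[480.0, 311.5], [515.1, 224.4], [463.7, 213.3], [433.8, 299.6]]
262  28  30  32  34  37  39  39  39  39  39  39  42  51  66  77  84  95 101 104 104 108 112 111 111 114 117 115 111 111 111 107 107 104  98  90  72  48  32  41  40  41  42  24  74 167 161 161 161 161 160
263  27  29  30  33  36  39  38  39  39  39  48  59  77  87  94  99 105 111 113 115 120 122 122 125 127 128 123 123 122 122 117 115 112 111 108 104  93  68  54  42  40  42  29  65 169 163 161 161 160 161
264  27  28  31  32  36  38  39  38  41  50  71  83  96 100 103 108 115 122 124 127 132 131 133 133 138 137 132 134 133 130 127 127 123 120 116 116 111 103  88  60  45  38  32  16 171 164 162 160 161 161
265  27  29  30  32  35  38  39  43  57  76  90  98 104 109 113 120 127 132 132 13
[... 8397 characters left out ...]
 136 133  85 129  77 101 120  75 108 102  92  75  51  41  41  42  43  44  43  43  44  43
307 174  28  33  38  35  34  34  33  33  41  57  68  77  86  96 102  95 110 117  80 121 118  87 123 101 103 124  58 126 125  75 119  82  99 109 101  91  77  73  45  42  42  42  43  43  44  43  43  45  43
308 171  36  36  47  37  37  37  34  34  31  37  50  60  70  78  86  95 100 108  97 113  93  95 114 100 101 115  89 114 116  64 109 106 101  90  77  68  38  41  41  44  43  43  43  43  43  43  43  44  44
309 169  60  33  47  46  46  47  37  38  34  33  31  36  53  59  67  76  82  90  96  99 102  90 103 105 105 105 107 104 102  97  91  80  75  67  40  27  27  40  43  43  43  43  43  44  44  43  44  44  43
```

Call:
{"method": "drive_tool", "body": {
  "steps": [
    {"linear": [0,0,0],"twist": -10.4},
    {"linear": [0,0,0],"twist": -10.4},
    {"linear": [0,0,0],"twist": -10.4},
    {"linear": [0,0,0],"twist": -10.4},
    {"linear": [0,0,0],"twist": -10.4},
    {"linear": [0,0,0],"twist": -10},
    {"linear": [60.4,11.5,0],"twist": 0},
    {"linear": [60.4,11.5,0],"twist": 0},
    {"linear": [60.4,11.5,0],"twist": 0},
    {"linear": [60.4,11.5,0],"twist": 0},
    {"linear": [60.4,11.5,0],"twist": 0},
    {"linear": [60.4,11.5,0],"twist": 0},
    {"linear": [60.4,11.5,0],"twist": 0},
    {"linear": [60.4,11.5,0],"twist": 0},
    {"linear": [60.4,11.5,0],"twist": 0},
    {"linear": [60.4,11.5,0],"twist": 0},
    {"linear": [60.4,11.5,0],"twist": 0},
    {"linear": [60.4,11.5,0],"twist": 0},
    {"linear": [60.4,11.5,0],"twist": 0},
    {"linear": [60.4,11.5,0],"twist": 0}
  ],
  "gripper": -1,
  "squeeze": 40
}}

```text
time_s: 2.6
eef_pos: [0.4731, 0.2649, 0.2334]
eef_rot: [2.294, 2.146, -0.0]
force: [1.3, -0.3, 0.2]
opening: 0.0922
grip_force: 0.0
```

Run:
```python
from h import *
T=dict(np.load("top0.npz"));S=dict(np.load("scene0.npz"))
p=T["pixels"].astype(float).mean(2)
# bar angle: column-wise subpixel edges, clear part of the bar
A=[]
for u in range(182,204):
    col=p[284:308,u];d=np.clip((157-col)/(157-66),0,1);d[:5]=0
    A.append((u,(d*np.arange(284,308)).sum()/d.sum(),d.sum()))
A=np.array(A);k,b=np.polyfit(A[:,0],A[:,1],1);print("slope",k,"width px",A[:,2].mean())
P=[ray(T,u,k*u+b,.149)*1000 for u in(179,220.5,199.9)]
d=P[0]-P[1];print("bar ends",P,"bar dir deg",np.degrees(np.arctan2(d[1],d[0])),np.linalg.norm(d))
# mouth in top: bright rim ring, outer contour & inner hole
def ring(c,roi,th,z):
    g=c["pixels"].astype(float).mean(2);v0,v1,u0,u1=roi
    m=np.zeros(g.shape,np.uint8);m[v0:v1,u0:u1]=(g>th)[v0:v1,u0:u1]
    cs,h=cv2.findContours(m,cv2.RETR_CCOMP,cv2.CHAIN_APPROX_NONE)
    for q in cs:
        if len(q)>35:
            e=cv2.fitEllipse(q);print(np.round(e[0],1),np.round(e[1],1),(ray(c,*e[0],z)*1000).round(1))
ring(T,(262,304,316,358),146,.15)
g=S["pixels"].astype(float).mean(2)
print("scene");[print(q,' '.join('%3d'%v for v in g[q,358:410])) for q in range(216,252,2)]
s=observe();print(s["eef_pos"],s["eef_rot"],s["q"])
```

```text
slope 0.08276661831585473 width px 7.55094905094905
bar ends [array([476.27504045, 309.61901147, 149.        ]), array([469.92518731, 220.25268898, 149.        ]), array([473.07822659, 264.62781368, 149.        ])] bar dir deg 85.9357244319736 89.59163036296324
[336.3 283.8] [36.9 39.1] [501.7 -29.2 150. ]
[336.8 284.2] [30.7 31.1] [500.8 -30.4 150. ]
[337.  284.3] [26.2 27. ] [500.7 -30.7 150. ]
scene
216 188 190 192 191 190 192 195 193 191 191 191 191 191 189 191 188 189 191 189 190 189 191 188 190 190 189 189 188 192 189 190 189 190 188 188 189 189 190 191 189 175 174  98 100  78  85  88  92 100  99 100 100
218 187 192 191 189 188 189 189 187 192 186 187 191 191 189 190 189 191 190 188 188 193 194 192 190 191 193 191 193 193 190 193 189 188 192 191 187 189 189 190 195 169  92 103 103  80  86  87  89  91  96 100  98
220 189 190 190 190 188 192 188 188 191 190 189 194 191 190 179 161 180 180 178 176 175 178 172 176 179 178 172 172 173 169 175 178 180 186 190 191 188 193 191 192 184  99 105 107  88  88  88  90  94  93  98 123
222 190 193 191 190 188 188 189 189 193 186 165 171 171 17
[... 2605 characters left out ...]
  73  80  92 115 101 114 108  75  80  87  86  96 162 185 176 177 172 170 121  79 145 155 140
248 137 142 154 156 162 165 172 163 108 112 110  98  76  70  82  89  83  76  89  89  86  89  81  92  90  81  84  90  83  82  98  92  90 107  82  81  82  71  84 123 198 185 178 174 170 172 156  89 173 148  58 116
250 131 135 145 147 152 161 163 169 170 164 102 106 106 118 111 101  75  79  72  77  87  90  95  95  99  88 107 101  87  91  91  84  70  74  80  88 107 129 203 192 189 182 172 151 162  91 121 155 124 150 142 126
[0.47305229 0.26485005 0.23339457] [ 2.29385430e+00  2.14638645e+00 -3.53726954e-04] [ 5.07744018e-01  2.24855346e-01  1.81109102e+00 -2.09886655e-04
  1.10583159e+00  5.74237098e-01]
```

Call:
{"method": "drive_tool", "body": {
  "steps": [
    {"linear": [0,0,31],"twist": 0},
    {"linear": [0,0,31],"twist": 0},
    {"linear": [0,0,31],"twist": 0},
    {"linear": [0,0,0],"twist": 0}
  ],
  "gripper": -1
}}

```text
time_s: 3.1
eef_pos: [0.4713, 0.2619, 0.1385]
eef_rot: [-2.293, -2.145, 0.008]
force: [0.1, 0.4, 0.1]
opening: 0.0918
grip_force: 0.0
```

Call:
{"method": "drive_tool", "body": {
  "steps": [
    {"linear": [0,0,0],"twist": 0},
    {"linear": [0,0,0],"twist": 0},
    {"linear": [0,0,0],"twist": 0},
    {"linear": [0,0,0],"twist": 0},
    {"linear": [0,0,0],"twist": 0},
    {"linear": [0,0,0],"twist": 0},
    {"linear": [0,0,0],"twist": 0},
    {"linear": [0,0,0],"twist": 0}
  ],
  "gripper": 1,
  "squeeze": 60
}}

```text
time_s: 4.1
eef_pos: [0.4731, 0.2627, 0.1406]
eef_rot: [2.295, 2.146, 0.0]
force: [1.1, 0.1, -0.1]
opening: 0.0177
grip_force: 60.0
```

Run:
```python
from h import *
T=dict(np.load("top0.npz"));S=dict(np.load("scene0.npz"))
print(proj(S,[.5008,-.0304,.15]), proj(T,[.5008,-.0304,.055]))
c=camera("top");a=c["pixels"][270:320,160:250];c2=camera("scene");b=c2["pixels"][300:420,230:350]
im=np.zeros((400,800,3),np.uint8);im[:222,:400]=cv2.resize(a,(400,222));im[:400,400:]=cv2.resize(b,(400,400))
cv2.imwrite("pics/g1.png",im[:,:,::-1]);s=observe();print(s)
```

```text
(np.float64(381.4772743110327), np.float64(232.21225842145205)) (np.float64(335.1118299350595), np.float64(285.97658576724876))
{'time_s': 4.2, 'q': array([ 5.04166208e-01,  3.34974239e-01,  1.89654212e+00, -3.97563740e-05,
        9.09978690e-01,  5.71082145e-01]), 'qvel': array([-0.00019125,  0.00045952,  0.00076306,  0.00154009, -0.00214124,
       -0.00066617]), 'effort': array([ 8.97080800e-02, -5.23441529e+01, -2.75579792e+01,  1.00363554e-01,
        5.21632552e-02, -6.22904736e-04]), 'eef_pos': array([0.47311459, 0.26272984, 0.14059285]), 'eef_rot': array([2.29444337e+00, 2.14587801e+00, 1.36543635e-04]), 'force': array([ 0.46439374,  0.19970136, -0.50229246]), 'ft_torque': array([-0.08511935, -0.15301126, -0.02053973]), 'grip_force': 59.99997854232788, 'opening': 0.017326139830704704}
```

View pics/g1.png

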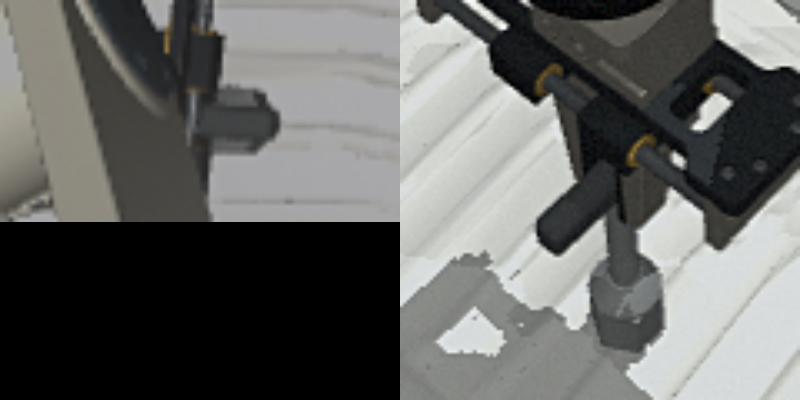

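Call:
{"method": "drive_tool", "body": {
  "steps": [
    {"linear": [0,0,-20],"twist": 0},
    {"linear": [0,0,-45],"twist": 0},
    {"linear": [0,0,-45],"twist": 0},
    {"linear": [0,0,-45],"twist": 0},
    {"linear": [0,0,-25],"twist": 0},
    {"linear": [-29.2,4.7,0],"twist": 0},
    {"linear": [-48.7,7.9,0],"twist": 0},
    {"linear": [-48.7,7.9,0],"twist": 0},
    {"linear": [-48.7,7.9,0],"twist": 0},
    {"linear": [-48.7,7.9,0],"twist": 0},
    {"linear": [-43.7,7.0,0],"twist": 0},
    {"linear": [-24.8,3.9,0],"twist": 0},
    {"linear": [0,0,0],"twist": 0},
    {"linear": [0,0,0],"twist": 0}
  ]
}}

```text
time_s: 5.95
eef_pos: [0.5003, -0.0318, 0.3203]
eef_rot: [-2.294, -2.145, 0.0]
force: [0.3, -0.0, -2.7]
opening: 0.0174
grip_force: 60.0
```

Run:
```python
from h import *
s=observe();print(s["time_s"],s["eef_pos"],s["eef_rot"],s["force"],s["ft_torque"],s["q"])
c=camera("scene");np.savez("s2.npz",**c);x=c["pixels"][130:300,310:450]
c2=camera("top");np.savez("t2.npz",**c2);y=c2["pixels"][240:330,290:390]
im=np.zeros((600,800,3),np.uint8);im[:,:494]=cv2.resize(x,(494,600),interpolation=cv2.INTER_CUBIC);im[:270,500:]=cv2.resize(y,(300,270))
cv2.imwrite("pics/m2.png",im[:,:,::-1])
e=s["eef_pos"];print(proj(c,e+[0,0,-.14]))
```

```text
5.95 [ 0.50025868 -0.03175963  0.32025061] [-2.29412423e+00 -2.14493491e+00  3.00925777e-04] [ 0.25081934 -0.02141574 -2.7258914 ] [-0.04467338 -0.05340725 -0.04795609] [-6.67310181e-02  8.03040706e-02  1.78534998e+00  5.18908019e-04
  1.27674978e+00  3.09736734e-04]
(np.float64(383.5430761323129), np.float64(219.9722882674286))
```

View pics/m2.png

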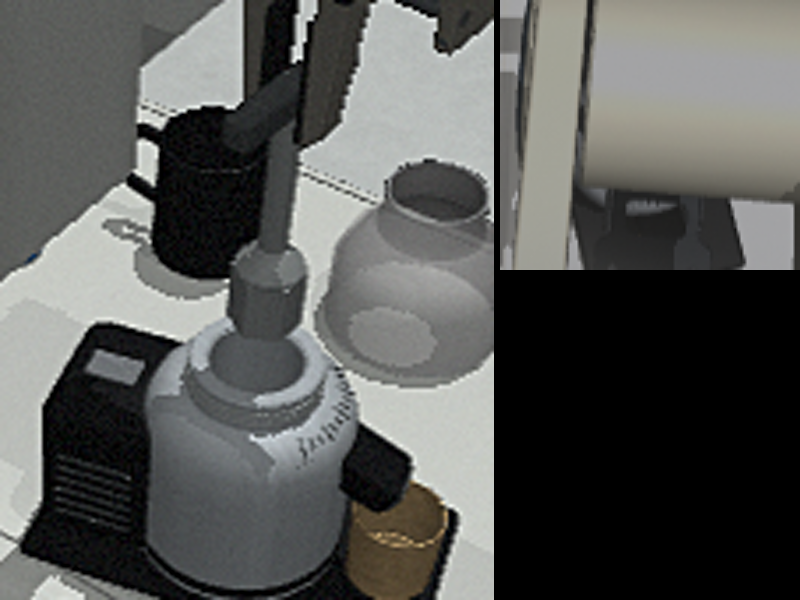

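The socket hangs just above and left/behind the mouth. In the scene view its bottom centre is about (386,220) and the mouth centre about (383,232). I'll measure that offset precisely.

Run:
```python
from h import *
c=dict(np.load("s2.npz"));g=c["pixels"].astype(float).mean(2);S=dict(np.load("scene0.npz"));g0=S["pixels"].astype(float).mean(2)
print('     '+' '.join('%3d'%v for v in range(366,406)))
for r in list(range(166,198,6))+list(range(198,232)): print(r,' '.join('%3d'%v for v in g[r,366:406]))
def pts(rows,side):
    return None
# inner bore ellipse of mouth from first image: first dark crossing from centre outwards
P=[]
for a in np.arange(0,2*np.pi,.15):
    for k in np.arange(5,20,.2):
        u,v=383+k*np.cos(a),231.5+k*np.sin(a)
        if cv2.getRectSubPix(g0.astype(np.float32),(1,1),(u,v))[0,0]>125: P.append((u,v));break
e=cv2.fitEllipse(np.array(P,np.float32));print(e,ray(c,*e[0],.15)*1000)
for uv in [(386.1,219.6),(385.6,219.6),(386.1,219)]: print(uv,ray(c,*uv,.18)*1000)
```

```text
366 367 368 369 370 371 372 373 374 375 376 377 378 379 380 381 382 383 384 385 386 387 388 389 390 391 392 393 394 395 396 397 398 399 400 401 402 403 404 405
166   4  15  13   6  11  14   9  27  35  36  38  39  40  41  40  33  24  35  27  31  25  33  25  38  75  73  66  29   7  30  62  52  53  57  58  53  43  37  92 209
172  12  18   3   9  10   7  20  12   7  14  24  32  42  36  29  23  13   6   4  15  46  64  65  69  70  71  71  67  49  84 210 196 194 190 187 188 183 190 190 188
178  19  45  32  43  36  20  27  48  38  30  67  56  22  12  20   0  10   7   6  31  63  63  65  69  71  72  68  55  93 195 216 208 197 140 184 185 185 186 183 186
184   8  22  14  17  16  13  15  17  10   4   0  15   4  14   8   3  16   3  24  66  63  64  67  70  68  67  56 109 214 202 201 196 196 195 201 198 200 204 203 209
190  17  15  12  13   2  20   0  11  18  18  13   9  11   4  23   9   4  15  52  63  67  68  71  70  72  58 102 221 200 196 200 198 198 198 198 199 198 197 195 197
196   9  16   6   4  17  14  13   8  11  14   9  18  22   8   4  13   7  36  60  65  70  71  69  68  61  87 180 207 199 
[... 5229 characters left out ...]
78  75  77  65  69 102 140 177 174 173 168 182 206 119 126 125
230 176 167 143  93  63  74  74  77  80  82  85  84  86  82  83  85  77  80  83  84  82  80  82  83  78  75  73  67  60  75 142 163 173 177 170 148 159 206 121 125
231 175 176 152  75  63  73  77  81  82  83  86  86  85  86  84  84  84  82  82  80  79  76  85  79  77  74  73  71  64  62 102 146 180 170 172 149 140 140 183 123
((382.3892822265625, 231.60304260253906), (18.763442993164062, 28.331884384155273), 96.71794128417969) [500.30879593 -32.84341544 150.        ]
(386.1, 219.6) [497.17190704 -35.68727411 180.        ]
(385.6, 219.6) [497.90552593 -35.13867967 180.        ]
(386.1, 219) [498.03361664 -37.09844676 180.        ]
```

Call:
{"method": "drive_tool", "body": {
  "steps": [
    {"linear": [0,1.2,10],"twist": 0},
    {"linear": [0,0,20],"twist": 0},
    {"linear": [0,0,20],"twist": 0},
    {"linear": [0,0,20],"twist": 0},
    {"linear": [0,0,20],"twist": 0},
    {"linear": [0,0,10],"twist": 0},
    {"linear": [0,0,5],"twist": 0},
    {"linear": [0,0,0],"twist": 0},
    {"linear": [0,0,0],"twist": 0}
  ]
}}

```text
time_s: 7.18
eef_pos: [0.5022, -0.0324, 0.2162]
eef_rot: [2.294, 2.145, 0.001]
force: [1.0, 0.7, -3.0]
opening: 0.0178
grip_force: 60.0
```

Call:
{"method": "drive_tool", "body": {
  "steps": [
    {"linear": [0,0,1.5],"twist": 0},
    {"linear": [0,0,1.5],"twist": 0},
    {"linear": [0,0,1.5],"twist": 0},
    {"linear": [0,0,1.5],"twist": 0},
    {"linear": [0,0,0],"twist": 0},
    {"linear": [0,0,0],"twist": 0}
  ]
}}

```text
time_s: 7.92
eef_pos: [0.5018, -0.0324, 0.2096]
eef_rot: [-2.294, -2.146, 0.0]
force: [-0.6, 0.5, -3.4]
opening: 0.0176
grip_force: 60.0
```

Run:
```python
from h import *
s=observe();print(s["time_s"],s["eef_pos"],s["force"],s["ft_torque"],s["q"])
```

```text
7.925 [ 0.50179662 -0.0323618   0.20956664] [-0.59341411  0.50355939 -3.38844972] [-0.01965486 -0.07510379 -0.02589374] [-6.73810534e-02  1.89727504e-01  1.91506022e+00 -8.04798104e-06
  1.03683929e+00 -5.13179768e-04]
```

Call:
{"method": "drive_tool", "body": {
  "steps": [
    {"linear": [0,0,1],"twist": 0},
    {"linear": [0,0,1],"twist": 0},
    {"linear": [0,0,0],"twist": 0}
  ]
}}

```text
time_s: 8.3
eef_pos: [0.5017, -0.0324, 0.2075]
eef_rot: [-2.294, -2.146, 0.0]
force: [0.0, -0.2, -3.1]
opening: 0.0177
grip_force: 60.0
```

Call:
{"method": "drive_tool", "body": {
  "steps": [
    {"linear": [0,0,1],"twist": 0},
    {"linear": [0,0,0],"twist": 0}
  ]
}}

```text
time_s: 8.55
eef_pos: [0.5019, -0.0323, 0.2068]
eef_rot: [2.294, 2.146, 0.0]
force: [0.1, -0.6, -0.4]
opening: 0.0178
grip_force: 60.0
```

Call:
{"method": "drive_tool", "body": {
  "steps": [
    {"linear": [0,0,0.5],"twist": 0},
    {"linear": [0,0,0],"twist": 0}
  ]
}}

```text
time_s: 8.8
eef_pos: [0.5021, -0.0324, 0.2065]
eef_rot: [2.294, 2.146, 0.001]
force: [-0.0, 0.6, 2.4]
opening: 0.0177
grip_force: 60.0
```

Call:
{"method": "drive_tool", "body": {
  "steps": [
    {"linear": [0,0,0.3],"twist": 4},
    {"linear": [0,0,0],"twist": 4},
    {"linear": [0,0,0],"twist": 4},
    {"linear": [0,0,0],"twist": 4},
    {"linear": [0,0,0],"twist": 0}
  ]
}}

```text
time_s: 9.43
eef_pos: [0.5015, -0.0324, 0.2054]
eef_rot: [-2.57, -1.806, 0.001]
force: [0.0, 0.8, -2.5]
opening: 0.0172
grip_force: 60.0
```

Call:
{"method": "drive_tool", "body": {
  "steps": [
    {"linear": [0,0,1],"twist": 0},
    {"linear": [0,0,1],"twist": 0},
    {"linear": [0,0,0],"twist": 0}
  ]
}}

```text
time_s: 9.8
eef_pos: [0.5017, -0.0323, 0.2036]
eef_rot: [-2.57, -1.806, 0.0]
force: [0.5, -0.4, -2.9]
opening: 0.0176
grip_force: 60.0
```

Run:
```python
from h import *
s=observe();print(s["time_s"],s["eef_pos"],s["force"],s["ft_torque"],s["q"])
```

```text
9.8 [ 0.50168341 -0.03233533  0.20361604] [ 0.47710479 -0.37943619 -2.90011286] [-0.00719913 -0.07920007  0.01553202] [-6.73572766e-02  1.96861475e-01  1.92106291e+00  1.54030822e-05
  1.02397140e+00  2.78307153e-01]
```

Free descent with no reaction force, so the socket has engaged the hexagon. Lowering to the hub.

Call:
{"method": "drive_tool", "body": {
  "steps": [
    {"linear": [0,0,1.5],"twist": 0},
    {"linear": [0,0,1.5],"twist": 0},
    {"linear": [0,0,1.5],"twist": 0},
    {"linear": [0,0,1.5],"twist": 0},
    {"linear": [0,0,0],"twist": 0}
  ]
}}

```text
time_s: 10.42
eef_pos: [0.5017, -0.0324, 0.1976]
eef_rot: [-2.571, -1.806, 0.0]
force: [-0.8, 0.2, -2.3]
opening: 0.0174
grip_force: 60.0
```

Call:
{"method": "drive_tool", "body": {
  "steps": [
    {"linear": [0,0,1],"twist": 0},
    {"linear": [0,0,1],"twist": 0},
    {"linear": [0,0,0],"twist": 0}
  ]
}}

```text
time_s: 10.8
eef_pos: [0.5018, -0.0324, 0.1957]
eef_rot: [-2.571, -1.806, 0.0]
force: [-0.3, -0.4, -2.0]
opening: 0.0174
grip_force: 60.0
```

Call:
{"method": "drive_tool", "body": {
  "steps": [
    {"linear": [0,0,1],"twist": 0},
    {"linear": [0,0,0],"twist": 0},
    {"linear": [0,0,0],"twist": 0}
  ]
}}

```text
time_s: 11.18
eef_pos: [0.5023, -0.0324, 0.1954]
eef_rot: [2.57, 1.805, 0.002]
force: [-0.7, -0.2, 5.5]
opening: 0.0173
grip_force: 60.0
```

Run:
```python
from h import *
s=observe();print(s["time_s"],s["eef_pos"],s["force"],s["ft_torque"],s["q"])
```

```text
11.175 [ 0.50233722 -0.03242928  0.19536261] [-0.68488243 -0.15505618  5.53138529] [-0.0522127   0.00841745 -0.06114114] [-6.74100491e-02  2.07201402e-01  1.92891565e+00 -6.50811413e-05
  1.00414630e+00  2.78771741e-01]
```

Call:
{"method": "drive_tool", "body": {
  "steps": [
    {"linear": [0,0,0],"twist": 5},
    {"linear": [0,0,0],"twist": 5},
    {"linear": [0,0,0],"twist": 5}
  ]
}}

```text
time_s: 11.55
eef_pos: [0.5022, -0.0324, 0.1954]
eef_rot: [2.786, 1.451, 0.001]
force: [-0.3, -0.2, 7.3]
opening: 0.0177
grip_force: 60.0
```

```bash
cat > o.py <<'E'
from h import *
s=observe();r=Ro.from_rotvec(s["eef_rot"]).as_matrix();print(s["time_s"],s["eef_pos"].round(4),s["force"].round(1),s["ft_torque"].round(3),"yaw",np.degrees(np.arctan2(r[1,0],r[0,0])).round(2),"q6",np.degrees(s["q"][5]).round(2),s["effort"][5].round(3),s["opening"])
E
python3 o.py
```

```text
11.55 [ 0.5022 -0.0324  0.1954] [-0.3 -0.2  7.3] [-0.013  0.208  0.203] yaw 55.02 q6 31.13 -0.918 0.017729911399684554
```

Call:
{"method": "drive_tool", "body": {
  "steps": [
    {"linear": [0,0,0],"twist": 4},
    {"linear": [0,0,0],"twist": 4}
  ]
}}

```text
time_s: 11.8
eef_pos: [0.5021, -0.0324, 0.1954]
eef_rot: [2.88, 1.254, 0.001]
force: [-0.1, -1.1, 6.3]
opening: 0.0177
grip_force: 60.0
```

```bash
python3 o.py
```

```text
11.8 [ 0.5021 -0.0324  0.1954] [-0.1 -1.1  6.3] [0.032 0.259 0.208] yaw 47.06 q6 39.09 -0.698 0.017742462875844772
```

Call:
{"method": "drive_tool", "body": {
  "steps": [
    {"linear": [0,0,0],"twist": 4},
    {"linear": [0,0,0],"twist": 4}
  ]
}}

```text
time_s: 12.05
eef_pos: [0.5021, -0.0323, 0.1953]
eef_rot: [2.961, 1.05, 0.001]
force: [-1.3, -0.1, 6.3]
opening: 0.0175
grip_force: 60.0
```

```bash
python3 o.py
```

```text
12.05 [ 0.5021 -0.0323  0.1953] [-1.3 -0.1  6.3] [0.129 0.19  0.222] yaw 39.06 q6 47.09 -0.703 0.017537133437666854
```

Call:
{"method": "drive_tool", "body": {
  "steps": [
    {"linear": [0,0,0],"twist": 4},
    {"linear": [0,0,0],"twist": 4}
  ]
}}

```text
time_s: 12.3
eef_pos: [0.5021, -0.0323, 0.1953]
eef_rot: [3.027, 0.841, 0.001]
force: [-0.9, -1.1, 7.1]
opening: 0.0171
grip_force: 60.0
```

```bash
python3 o.py
```

```text
12.3 [ 0.5021 -0.0323  0.1953] [-0.9 -1.1  7.1] [0.181 0.272 0.258] yaw 31.05 q6 55.09 -0.702 0.017079321726378608
```

Call:
{"method": "drive_tool", "body": {
  "steps": [
    {"linear": [0,0,0],"twist": 3},
    {"linear": [0,0,0],"twist": 3}
  ]
}}

```text
time_s: 12.55
eef_pos: [0.5021, -0.0323, 0.1953]
eef_rot: [3.067, 0.682, 0.001]
force: [-1.2, 0.0, 6.4]
opening: 0.0174
grip_force: 60.0
```

```bash
python3 o.py
```

```text
12.55 [ 0.5021 -0.0323  0.1953] [-1.2  0.   6.4] [0.242 0.253 0.233] yaw 25.08 q6 61.06 -0.469 0.017420536176765873
```

Call:
{"method": "drive_tool", "body": {
  "steps": [
    {"linear": [0,0,0],"twist": 2.5},
    {"linear": [0,0,0],"twist": 2.5}
  ]
}}

```text
time_s: 12.8
eef_pos: [0.5021, -0.0322, 0.1954]
eef_rot: [-3.093, -0.548, -0.001]
force: [-2.3, 1.0, 7.4]
opening: 0.0175
grip_force: 60.0
```

```bash
python3 o.py
```

```text
12.8 [ 0.5021 -0.0322  0.1954] [-2.3  1.   7.4] [0.236 0.219 0.239] yaw 20.1 q6 66.04 -0.357 0.017483736407799585
```

Call:
{"method": "drive_tool", "body": {
  "steps": [
    {"linear": [0,0,0],"twist": 2},
    {"linear": [0,0,0],"twist": 2}
  ]
}}

```text
time_s: 13.05
eef_pos: [0.5021, -0.0322, 0.1954]
eef_rot: [-3.11, -0.44, -0.001]
force: [-1.1, 0.6, 6.6]
opening: 0.0172
grip_force: 60.0
```

```bash
python3 o.py
```

```text
13.05 [ 0.5021 -0.0322  0.1954] [-1.1  0.6  6.6] [0.263 0.199 0.147] yaw 16.11 q6 70.02 -0.243 0.017249165209931822
```

Call:
{"method": "drive_tool", "body": {
  "steps": [
    {"linear": [0,0,0],"twist": 2.5},
    {"linear": [0,0,0],"twist": 2.5}
  ]
}}

```text
time_s: 13.3
eef_pos: [0.5021, -0.0322, 0.1953]
eef_rot: [-3.127, -0.304, -0.001]
force: [0.1, 0.7, 6.9]
opening: 0.0172
grip_force: 60.0
```

```bash
python3 o.py
```

```text
13.3 [ 0.5021 -0.0322  0.1953] [0.1 0.7 6.9] [0.279 0.213 0.324] yaw 11.11 q6 75.03 -0.234 0.017166853983892234
```

Call:
{"method": "drive_tool", "body": {
  "steps": [
    {"linear": [0,0,0],"twist": 2},
    {"linear": [0,0,0],"twist": 2}
  ]
}}

```text
time_s: 13.55
eef_pos: [0.5021, -0.0322, 0.1953]
eef_rot: [-3.135, -0.196, -0.001]
force: [-1.3, 0.5, 7.0]
opening: 0.0172
grip_force: 60.0
```

```bash
python3 o.py
```

```text
13.55 [ 0.5021 -0.0322  0.1953] [-1.3  0.5  7. ] [0.26  0.182 0.401] yaw 7.14 q6 79.01 -0.043 0.017203453772477895
```

Call:
{"method": "drive_tool", "body": {
  "steps": [
    {"linear": [0,0,0],"twist": 1.5},
    {"linear": [0,0,0],"twist": 1.5}
  ]
}}

```text
time_s: 13.8
eef_pos: [0.5021, -0.0322, 0.1953]
eef_rot: [-3.139, -0.114, -0.001]
force: [-0.7, 1.5, 6.2]
opening: 0.0179
grip_force: 60.0
```

```bash
python3 o.py
```

```text
13.8 [ 0.5021 -0.0322  0.1953] [-0.7  1.5  6.2] [0.322 0.179 0.478] yaw 4.16 q6 81.99 0.125 0.017935613967990933
```

Call:
{"method": "drive_tool", "body": {
  "steps": [
    {"linear": [0,0,0],"twist": 1},
    {"linear": [0,0,0],"twist": 1}
  ]
}}

```text
time_s: 14.05
eef_pos: [0.5022, -0.0322, 0.1953]
eef_rot: [-3.141, -0.06, -0.001]
force: [-2.5, 1.3, 6.1]
opening: 0.0172
grip_force: 60.0
```

```bash
python3 o.py
```

```text
14.05 [ 0.5022 -0.0322  0.1953] [-2.5  1.3  6.1] [0.276 0.171 0.527] yaw 2.18 q6 83.97 0.274 0.017205485856941496
```

Call:
{"method": "drive_tool", "body": {
  "steps": [
    {"linear": [0,0,0],"twist": 1},
    {"linear": [0,0,0],"twist": 1},
    {"linear": [0,0,0],"twist": 0},
    {"linear": [0,0,0],"twist": 0}
  ]
}}

```text
time_s: 14.55
eef_pos: [0.5022, -0.0322, 0.1954]
eef_rot: [-3.141, -0.006, -0.001]
force: [-1.0, 0.2, 6.3]
opening: 0.0176
grip_force: 60.0
```

```bash
python3 o.py
```

```text
14.55 [ 0.5022 -0.0322  0.1954] [-1.   0.2  6.3] [0.318 0.184 0.441] yaw 0.21 q6 85.93 0.466 0.017557122821211857
```

Call:
{"method": "drive_tool", "body": {
  "steps": [
    {"linear": [0,0,0],"twist": -2.5},
    {"linear": [0,0,0],"twist": -2.5},
    {"linear": [0,0,0],"twist": 0}
  ]
}}

```text
time_s: 14.92
eef_pos: [0.5021, -0.0322, 0.1953]
eef_rot: [-3.138, -0.143, -0.001]
force: [-0.9, 1.0, 7.3]
opening: 0.0174
grip_force: 60.0
```

```bash
python3 o.py
```

```text
14.925 [ 0.5021 -0.0322  0.1953] [-0.9  1.   7.3] [0.284 0.24  0.06 ] yaw 5.2 q6 80.93 -0.188 0.017370505808137014
```

Call:
{"method": "drive_tool", "body": {
  "steps": [
    {"linear": [0,0,-2],"twist": 0},
    {"linear": [0,0,-4],"twist": 0},
    {"linear": [0,0,-6],"twist": 0},
    {"linear": [0,0,-10],"twist": 0},
    {"linear": [0,0,-20],"twist": 0},
    {"linear": [0,0,-30],"twist": 0},
    {"linear": [0,0,-30],"twist": 0},
    {"linear": [0,0,-25],"twist": 0},
    {"linear": [0,0,-8],"twist": 0},
    {"linear": [0,0,0],"twist": 0}
  ]
}}

```text
time_s: 16.18
eef_pos: [0.5021, -0.0324, 0.3305]
eef_rot: [3.138, 0.142, 0.003]
force: [0.9, 0.3, -3.3]
opening: 0.0176
grip_force: 60.0
```

```bash
python3 o.py
```

```text
16.175 [ 0.5021 -0.0324  0.3305] [ 0.9  0.3 -3.3] [0.054 0.053 0.019] yaw 5.16 q6 80.97 0.001 0.017566497860108946
```

Call:
{"method": "drive_tool", "body": {
  "steps": [
    {"linear": [0,-30,0],"twist": 0},
    {"linear": [0,-48,0],"twist": 0},
    {"linear": [-1,-48,0],"twist": 0},
    {"linear": [-1,-48,0],"twist": 0},
    {"linear": [0,-48,0],"twist": 0},
    {"linear": [0,-45,0],"twist": 0},
    {"linear": [0,-29,0],"twist": 0},
    {"linear": [0,0,30],"twist": 0},
    {"linear": [0,0,45],"twist": 0},
    {"linear": [0,0,45],"twist": 0},
    {"linear": [0,0,30],"twist": 0},
    {"linear": [0,0,15],"twist": 0},
    {"linear": [0,0,0],"twist": 0},
    {"linear": [0,0,0],"twist": 0}
  ]
}}

```text
time_s: 17.92
eef_pos: [0.4739, 0.2626, 0.1658]
eef_rot: [-3.138, -0.142, -0.002]
force: [-0.3, 0.0, -3.3]
opening: 0.0174
grip_force: 60.0
```

```bash
python3 o.py
python3 - <<'E'
from h import *
c=camera("scene");b=c["pixels"][290:430,230:370]
c2=camera("top");a=c2["pixels"][255:345,150:270]
im=np.zeros((560,800,3),np.uint8);im[:,:560]=cv2.resize(b,(560,560),interpolation=cv2.INTER_CUBIC);im[:180,560:]=cv2.resize(a,(240,180))
cv2.imwrite("pics/p1.png",im[:,:,::-1])
E
```

```text
17.925 [0.4739 0.2626 0.1658] [-0.3  0.  -3.3] [0.049 0.039 0.021] yaw 5.16 q6 113.67 0.0 0.017415651329195023
```

View pics/p1.png

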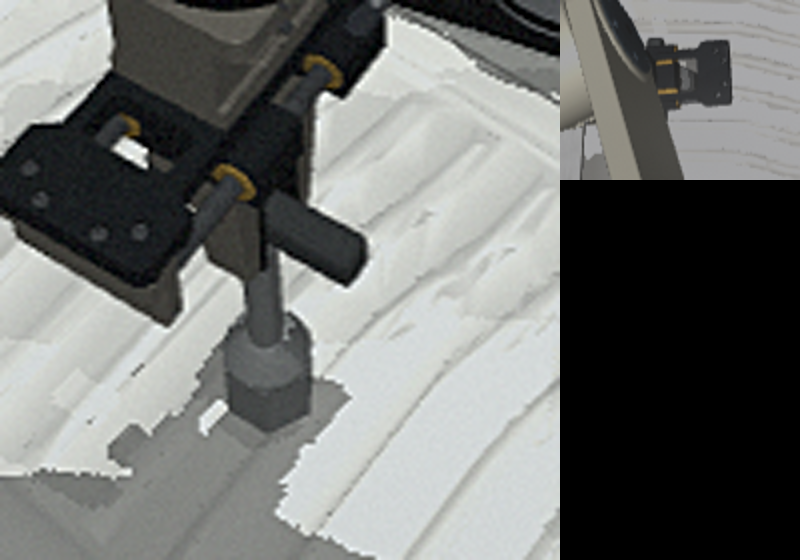

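The spanner hangs upright in the grip, with its socket at crop (268,390) and about 25 mm above the worktop. Lowering it gently.

Call:
{"method": "drive_tool", "body": {
  "steps": [
    {"linear": [0,0,8],"twist": 0},
    {"linear": [0,0,8],"twist": 0},
    {"linear": [0,0,5],"twist": 0},
    {"linear": [0,0,2],"twist": 0},
    {"linear": [0,0,1],"twist": 0},
    {"linear": [0,0,1],"twist": 0},
    {"linear": [0,0,0.5],"twist": 0},
    {"linear": [0,0,0],"twist": 0},
    {"linear": [0,0,0],"twist": 0}
  ]
}}

```text
time_s: 19.15
eef_pos: [0.474, 0.2626, 0.1405]
eef_rot: [-3.138, -0.142, -0.003]
force: [-0.2, -1.0, 6.9]
opening: 0.0178
grip_force: 60.0
```

```bash
python3 o.py
```

```text
19.15 [0.474  0.2626 0.1405] [-0.2 -1.   6.9] [-0.188  0.124  0.045] yaw 5.17 q6 113.67 -0.001 0.017811160110830494
```

Call:
{"method": "drive_tool", "body": {
  "steps": [
    {"linear": [0,0,-0.8],"twist": 0},
    {"linear": [0,0,0],"twist": 0},
    {"linear": [0,0,0],"twist": 0}
  ],
  "squeeze": 5
}}

```text
time_s: 19.52
eef_pos: [0.4734, 0.2624, 0.1403]
eef_rot: [-3.138, -0.142, -0.001]
force: [-0.6, -0.4, 2.6]
opening: 0.0196
grip_force: 5.0
```

Call:
{"method": "drive_tool", "body": {
  "steps": [
    {"linear": [0,0,0],"twist": 0},
    {"linear": [0,0,0],"twist": 0},
    {"linear": [0,0,0],"twist": 0},
    {"linear": [0,0,0],"twist": 0},
    {"linear": [0,0,0],"twist": 0},
    {"linear": [0,0,0],"twist": 0},
    {"linear": [0,0,0],"twist": 0}
  ],
  "gripper": -1
}}

```text
time_s: 20.4
eef_pos: [0.4731, 0.2623, 0.1401]
eef_rot: [-3.138, -0.142, -0.0]
force: [0.6, 0.0, 0.3]
opening: 0.0877
grip_force: 0.0
```

Call:
{"method": "drive_tool", "body": {
  "steps": [
    {"linear": [0,0,-10],"twist": 0},
    {"linear": [0,0,-30],"twist": 0},
    {"linear": [0,0,-40],"twist": 0},
    {"linear": [0,0,-40],"twist": 0},
    {"linear": [-40,0,-20],"twist": 0},
    {"linear": [-50,0,0],"twist": 0},
    {"linear": [-30,0,0],"twist": 0},
    {"linear": [0,0,0],"twist": 0},
    {"linear": [0,0,0],"twist": 0}
  ]
}}

```text
time_s: 21.52
eef_pos: [0.3545, 0.2518, 0.2808]
eef_rot: [-3.138, -0.142, -0.002]
force: [0.2, 0.4, -0.3]
opening: 0.0918
grip_force: 0.0
```

```bash
python3 o.py
python3 - <<'E'
from h import *
c=camera("scene");cv2.imwrite("pics/f1.png",c["pixels"][100:440,200:500,::-1])
E
```

```text
21.525 [0.3545 0.2518 0.2808] [ 0.2  0.4 -0.3] [ 0.046 -0.015  0.007] yaw 5.18 q6 120.02 0.013 0.09176752495554368
```

View pics/f1.png

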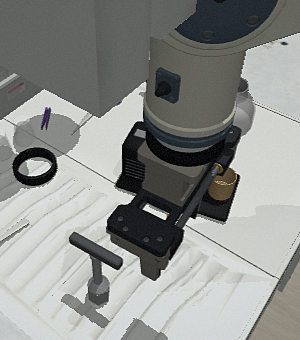

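The spanner stands upright at crop (97,275) and the gripper is clear of everything. Handing in.

```bash
python3 -c "
from h import *
print(finish_job())"
```

```text
the job is handed in; nothing more can be done
None
```

The job is handed in, but the hand-in gave no verdict: the nut was tightened to about 0.45–0.5 N m by the wrist torque reading, and the spanner was drawn out and stands upright on the worktop about 300 mm from the grinder.

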